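# Lock the counter shutter's winder with its pin

### The arm

A 6-joint arm with a two-finger parallel gripper is mounted at the origin on the work surface. World frame = base frame: x ahead of the robot, y to its left, z up, the work surface at z = 0. Lengths are in mm, angles in rad, forces in N, time in s.
With the tool pointing down it reaches from about 275 to 750 mm from the base axis. Payload 10.2 kg.
Tool frame: the origin (TCP) lies between the finger pads; the fingertips stand 8 mm ahead of it and the grasp point (between the pads) lies 11 mm behind it; z points along the fingers, x is the direction in which the jaws open and shut, and the axes are right-handed (so a half turn about z gives the same grasp; the last joint's range is limited). The gripper opens to 85 mm and grips with 20 to 120 N. Pads are 22 mm wide; open, the fingers measure 114 mm over their backs; the gripper's body (76 mm by 85 mm) begins 54 mm behind the grasp point. The pads swing forward as they close: fully open they stand 13 mm farther back than shut.
Start: joints at [1.068, 0.313, 1.498, -0, 1.331, -0.223], TCP at [144.999, 504.586, 239.294] pointing down, gripper open.
Joint ranges: [-2.94, 2.94], [-0.97, 2.17], [0.19, 2.56], [-1.23, 4.37], [0.02, 3.11], [-2.88, 2.88]. Speed limits (rad/s): [2.39, 2.39, 3.01, 3.14, 3.14, 3.14].

### API

Orientations are given as a unit quaternion [w, x, y, z].
In Python, from rig import sense, eyes, ctrl gives the robot as it stands.
- The arm moves only by the tool move_arm, never from a script. Its argument "rows" is a list that holds one entry, the list of rows, each a list of 5 numbers: the shift along the tool's x, y, z in mm, then the turn about the tool's z in units of 6 degrees (1.0 is 6 degrees), then the gripper command: -1 is shut, 1 is fully open, values between are in proportion. In form: [[[dx, dy, dz, roll, jaw], ...]]. A call has 1 to 12 rows; each row is the pose to reach, as a shift and turn from the pose measured when the call began, along the tool's axes at that moment; what a row does not reach only later rows make up. A row lasts 1/8 s, in which the tool goes at most 62.5 mm and 10.7 degrees, less where a joint would pass 70% of its speed; a pose out of reach is approached as far as the arm can. A call with a gripper value outside its range is refused whole. The fingers move at their own pace and stop on an object; "squeeze" is the grip in N (left out, the last holds). Time passes only in rows, so rows that repeat a pose let the fingers close. It gives the time, the measured TCP pose, the force and the opening at its end, in the units of the state.
- sense(): the state, without advancing time (a new reading comes with each control period).
- eyes.capture(name): name is "scene" or "top" or "wrist"; returns a dict with "color" (480x640x3 uint8, blue, green, red), "vertical_fov" (degrees; the focal length in pixels is half the picture's height over the tangent of half this angle, whatever the lens; pixels are square), "cx", "cy" (the principal point, pixels), "xyz" and "attitude" of the camera in the world. Camera axes: x right, y down, z forward; pixel columns grow to the right and rows downward; lengths in mm; the calibration is good to about 2 mm. A picture is of the moment at which its call begins. There is no depth.
- ctrl.finish_job(): hands the job in, once; it reports no verdict.
The state is a dict: "time_s": time; "joints": joint angles; "dq": joint speeds; "tau": joint torques, N m; "eef_pos": TCP position; "ee_rot": TCP orientation; "force": force on the tool from outside, world axes, zero at the start; "wrist_torque": the same for the moment, N m; "grip_width": opening from 0.0 (shut) to 1.0 (fully open).
Only numpy, scipy, OpenCV 4.12 (cv2) and the standard library are available. Lean on these libraries where they do the work, as an engineer would, in place of code of your own. Each camera call takes 0.05 s, during which the arm holds its last target. There are 200 camera calls.

### The job

Lock the hand winder of the counter shutter: take the long locking pin with the tall knob from its stand, let it rest upright in the hole on top of the winder box, and turn the crank gently away from the robot until the pin drops into the shaft's hidden cross-hole. Then push the pin down until its knob sits fully home on the box. Never force the pin or the crank, let go of everything, and leave the other things on the counter where they are.

Things in the scene. Friction and masses are not known exactly. Their poses are not given: they have to be found in the camera images.
- lockpin_knob (a point): Locking pin, loose, bare steel, about 0.08 kg, upright in one hole of the stand: shank 12 mm thick, 84 mm long, with a 4.5 mm tapered nose 7 mm wide at its tip; on top a cylindrical knob 26 mm wide, 28 mm tall. This point: the knob's centre, 14 mm above its flat underside, 98 mm above the nose tip; z runs up the pin. In the stand it is 108 mm up, the knob's underside 34 mm above the stand.
- shortpin_head (a point): Spare pin that is NOT wanted, standing in the stand's other hole 80 mm from the locking pin: 68 mm shank with a thin flat head 34 mm across, 9 mm thick. This point is the centre of its head, 82.5 mm above the counter. Leave it there.
- pin_stand: Fixed grey plastic block 136 x 50 x 60 mm (its x, y, z) with two blind 15 mm holes, 50 mm deep, at x = -40 and +40 mm; which pin stands in which varies. Origin at the centre of its underside on the counter.
- winder: Winder, fixed: grey box 70 x 56 mm (x, y), 108 mm tall, on a 100 x 76 mm foot, origin at the centre of its underside. In it a level shaft of 40 mm diameter runs along y, axis 62 mm up, with a hidden 15 mm cross-hole. With the hole upright below it the pin falls about 44 mm by its own weight and then blocks the crank, but for 0.08 rad of play either way.
- winder_hole (a point): Mouth of the 14 mm vertical pin hole in the box's top, 108 mm above the counter, 2.5 mm chamfer. z up, y along the shaft to the crank, x away from the robot. A 24 mm deep guide; a pin put in stops on the shaft, knob's underside 58 mm above the box. After its fall the pin rests on a stiff latch, underside 10 to 14 mm above the box; pushing it home, knob on the box, takes about 10 to 15 N; it stays.
- crank_axis (a point): Point on the shaft's axis, 62 mm above the counter, 85 mm from the pin hole along y, level with the middle of the crank's handle. Axes as those of winder_hole; the crank turns about y. While the crank still leans hard on the dropped pin, the pin sticks: ease the crank back a little before pushing.
- crank_handle (a point): Centre of the crank's handle: black sleeve 16 mm thick, 54 mm long, level along y, spinning freely, 65 mm from the shaft's axis. The crank starts leaning 43 to 55 degrees from upright to -x (to the robot), stays where left, drags 2 to 3 N at the handle. The cross-hole comes upright with the crank between 6 degrees to -x and 43 to +x. Once it is blocked, over 15 N on the handle damages the pin.
- mug: White mug, 80 mm across, 92 mm tall, leave alone. Origin under its centre.
- parcel: Cardboard parcel 110 x 160 x 70 mm, leave alone. Origin under its centre.
- stapler: Stapler 150 mm long, 51 mm tall, leave alone. Origin under its centre.
- stamp: Rubber stamp 45 x 30 mm with a ball handle, 64 mm tall, leave alone. Origin under its centre.
- tape: Roll of clear tape 90 mm across, 24 mm tall, lying flat, leave alone. Origin under its centre.
- keyfob: Vehicle key with black fob, about 115 mm long and 9 mm tall, leave alone. Origin under the fob's centre.
Things that resemble listed ones, but are neither listed nor needed, are in the scene too. What is shaped like the part that bears lockpin_knob but blue, brown or red is not meant.

How it is judged:
By the outcome, as a careful person would: the job done as asked, in the order asked, and still so for the second after the job is handed in, with the robot touching nothing.
It also fails if it takes over 72 s, if anything falls off the work surface, if the arm or the gripper's body presses on something with over 40 N, if the wrist force passes 120 N, or if a joint passes its speed limit or range.

## Working session

There is one attempt and no reset: what is moved stays moved. The work goes in short steps, Python scripts to look and compute and a tool call to move; the robot and the scene stay as the last step left them, time stands still between calls to the robot, and variables do not carry over. Pictures are saved under pics/ and viewed, about 8 in all and at most 12, crops included, and the job is handed in when it is done.

Besides the shell and the picture viewer there is one more tool, called after ">>>" in YAML: its name, and indented under it one key for each argument. move_arm: Moves the arm, as the interface text tells. Its arguments: {"type":"object","properties":{"rows":{"type":"array","items":{"type":"array","items":{"type":"array","items":{"type":"number"}}}},"squeeze":{"type":"number"}},"required":["rows"]}

```bash
mkdir -p pics; cat > h.py <<'E'
import numpy as np,cv2
from scipy.spatial.transform import Rotation as R
from rig import sense,eyes,ctrl
def rot(q): return R.from_quat([q[1],q[2],q[3],q[0]]).as_matrix()
def cap(n,f=None):
    c=eyes.capture(n)
    if f: cv2.imwrite('pics/'+f,c['color'])
    return c
def ray(c,u,v):
    f=240/np.tan(np.radians(c['vertical_fov'])/2)
    A=np.array(c['attitude'],float); A=rot(A) if A.size==4 else A
    d=A@np.array([(u-c['cx'])/f,(v-c['cy'])/f,1]); return np.array(c['xyz'],float),d
def onz(c,u,v,z):
    o,d=ray(c,u,v); return o+d*(z-o[2])/d[2]
def proj(c,p):
    f=240/np.tan(np.radians(c['vertical_fov'])/2)
    A=np.array(c['attitude'],float); A=rot(A) if A.size==4 else A
    q=A.T@(np.array(p,float)-np.array(c['xyz'])); return c['cx']+f*q[0]/q[2],c['cy']+f*q[1]/q[2]
E
python3 - <<'E'
from h import *
import pickle
d={}
for n in ['scene','top','wrist']:
    c=cap(n,n+'1.png'); d[n]=c
    print(n,c['vertical_fov'],c['cx'],c['cy'],c['xyz'],c['attitude'])
pickle.dump(d,open('c1.pkl','wb'))
print(sense())
E
```

```text
scene 43.24238924052321 327.19628966314565 243.55729616920806 [1290.38585688 -572.78009091  960.28180036] [-0.35977857  0.81727928  0.41676664 -0.17005739]
top 47.58253707674009 323.65954344723116 242.6429642472672 [ 288.5433561   -13.57942342 1404.68806305] [-0.06456955  0.70503928 -0.70258619  0.07157534]
wrist 69.5817336733932 319.00980327414993 242.68398215952934 [ 72.25783688 525.14044469 373.21470466] [0.12011142 0.78990347 0.59458611 0.08996171]
{'time_s': 0.15, 'joints': array([ 1.06759620e+00,  3.13295846e-01,  1.49824382e+00, -1.98854409e-05,
        1.33099303e+00, -2.23401924e-01]), 'dq': array([-1.48291332e-03, -2.05067172e-03, -3.56200602e-03, -4.48797699e-05,
       -1.72567841e-04, -1.60263189e-04]), 'tau': array([ 2.24231626e-03, -4.12375295e+01, -2.59796190e+01, -1.05946158e-04,
        3.25180910e-03, -1.74490532e-05]), 'eef_pos': array([144.91311746, 504.4164261 , 238.88670489]), 'ee_rot': array([ 2.01365936e-04,  7.98798121e-01,  6.01598986e-01, -4.24813715e-04]), 'force': array([-0.71540076, -0.04087805,  0.43243608]), 'wrist_torque': array([-0.03974392, -0.05099238,  0.00681789]), 'grip_width': 0.9996670999068312}
```

View pics/scene1.png

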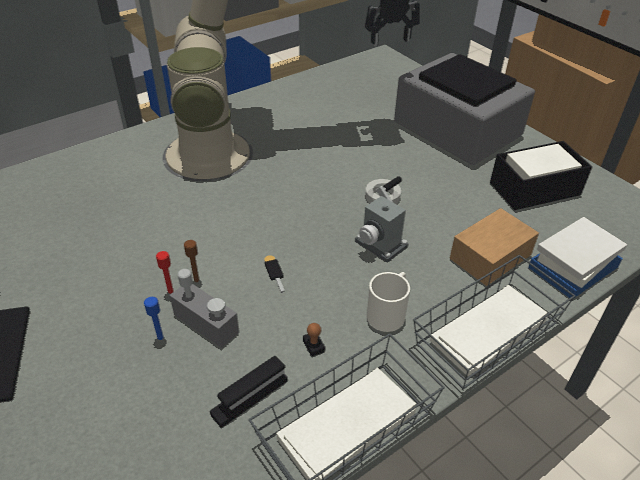

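View pics/top1.png

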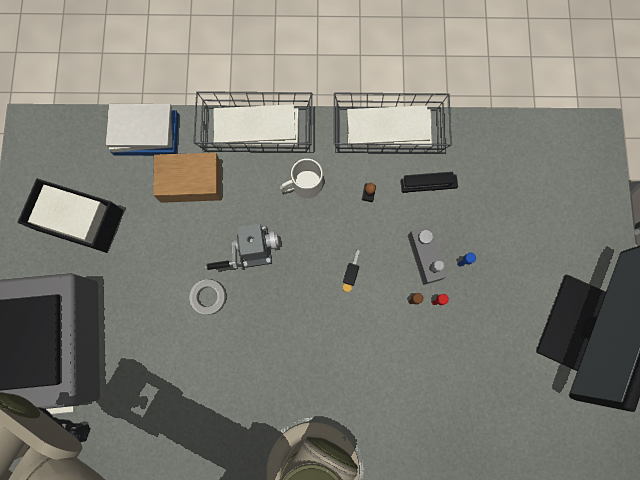

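The scene view shows the steel knob at (184,277) and the flat head at (216,308). The winder is at (383,225), with its crank towards the robot's left. In the top view the knob is at about (437,267), the flat head at (425,237) and the winder at (255,245). Next I'll zoom in and measure.

```bash
python3 - <<'E'
from h import *
import pickle
d=pickle.load(open('c1.pkl','rb')); t=d['top']; im=t['color']; s=d['scene']['color']
a=cv2.resize(im[215:315,390:490],(400,400),interpolation=cv2.INTER_CUBIC)
b=cv2.resize(im[205:305,195:295],(400,400),interpolation=cv2.INTER_CUBIC)
cv2.imwrite('pics/z1.png',np.hstack([a,b]))
for n,u,v,z in [('knob',437,267,122),('short',425.5,237,87),('hole',253,240,108),('handle',218,266,105)]:
    print(n,onz(t,u,v,z).round(1))
E
```

```text
knob [ 481.1 -296.5  122. ]
short [ 561.2 -278.5   87. ]
hole [547.5 145.3 108. ]
handle [483.9 228.1 105. ]
```

View pics/z1.png

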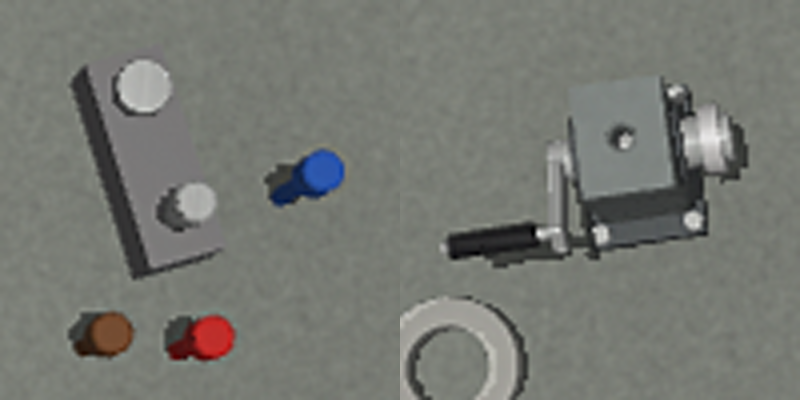

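```bash
cat >> h.py <<'E'
def go(p,yaw):
    "tool shift (mm) and roll units to reach TCP p with tool x at world yaw (deg)"
    s=sense(); T=rot(s['ee_rot']); d=T.T@(np.array(p)-s['eef_pos'])
    y=np.degrees(np.arctan2(T[1,0],T[0,0])); r=(y-yaw+180)%360-180
    print('t',round(s['time_s'],2),'pos',s['eef_pos'].round(1),'yaw',y.round(1),'F',s['force'].round(1),'w',round(s['grip_width'],3),'-> shift',d.round(1),'roll',round(r/6,2))
E
python3 - <<'E'
from h import *
import pickle
d=pickle.load(open('c1.pkl','rb')); t=d['top']
print('knob',onz(t,439.25,265.5,122)[:2],'short',onz(t,390+143/4,215+86/4,87)[:2])
print('hole',onz(t,250.5,239.5,108)[:2])
P=[onz(t,195+u/4,205+v/4,108)[:2] for u,v in [(170,87),(258,77),(275,187),(186,197)]]
print(np.round(P,1),np.mean(P,0))
for a,b in [(1,0),(2,3)]: v=P[b]-P[a]; print('yaw',np.degrees(np.arctan2(-v[0],v[1])))
for a,b in [(3,0),(2,1)]: v=P[b]-P[a]; print('yaw',np.degrees(np.arctan2(v[1],v[0])))
for z in (100,108): print([onz(t,195+u/4,205+v/4,z)[:2].round(1) for u,v in [(50,244),(137,234)]])
w=d['wrist']; s=sense(); T=rot(s['ee_rot']); print('optical in tool',T.T@ray(w,w['cx'],w['cy'])[1], 'campos in tool',T.T@(np.array(w['xyz'])-s['eef_pos']), 'TCP+... proj',proj(w,s['eef_pos']))
go([478,-302,220],10)
E
```

```text
knob [ 484.69531529 -302.04690109] short [ 562.50800659 -279.18712515]
hole [548.74338546 151.37524498]
[[580.3 183.9]
 [586.8 130.5]
 [518.7 118.5]
 [512.3 172. ]] [549.53130262 151.2527727 ]
yaw 6.949110880888518
yaw 6.778169278915732
yaw 9.906359576617975
yaw 9.965588009586087
[array([484.6, 254.3]), array([490.9, 202.1])]
[array([483.4, 252.7]), array([489.6, 200.7])]
optical in tool [1.78358040e-05 2.96913322e-01 9.54904434e-01] campos in tool [  -0.26986734  -75.57842878 -134.31349351] TCP+... proj (np.float64(319.6703564591877), np.float64(316.7014141472505))
t 0.15 pos [144.9 504.4 238.9] yaw 74.0 F [-0.7 -0.   0.4] w 1.0 -> shift [-683.1  542.8   19.4] roll 10.66
```

>>> move_arm:
  rows:
    - [[-120, 100, 5, 2, 1], [-240, 200, 10, 4, 1], [-340, 280, 12, 6, 1], [-440, 360, 15, 8, 1], [-540, 440, 18, 10, 0.6], [-620, 500, 19, 10.7, 0.3], [-681, 549, 19, 10.7, 0.3], [-681, 549, 19, 10.7, 0.3], [-681, 549, 19, 10.7, 0.3], [-681, 549, 19, 10.7, 0.3], [-681, 549, 19, 10.7, 0.3], [-681, 549, 19, 10.7, 0.3]]

```text
time_s: 1.65
eef_pos: [436.9, -188.4, 222.5]
ee_rot: [0.0, 0.996, 0.085, -0.0]
force: [1.4, 0.9, -0.3]
grip_width: 0.648
```

```bash
python3 - <<'E'
from h import *
import pickle
go([485,-302,220],10)
w=cap('wrist','w1.png'); pickle.dump(w,open('w1.pkl','wb'))
print(proj(w,[485,-302,122]))
E
```

```text
t 1.65 pos [ 436.9 -188.4  222.5] yaw 9.7 F [ 1.4  0.9 -0.3] w 0.648 -> shift [ 28.2 120.1   2.5] roll -0.04
(np.float64(353.50226607425054), np.float64(385.94337950057826))
```

View pics/w1.png

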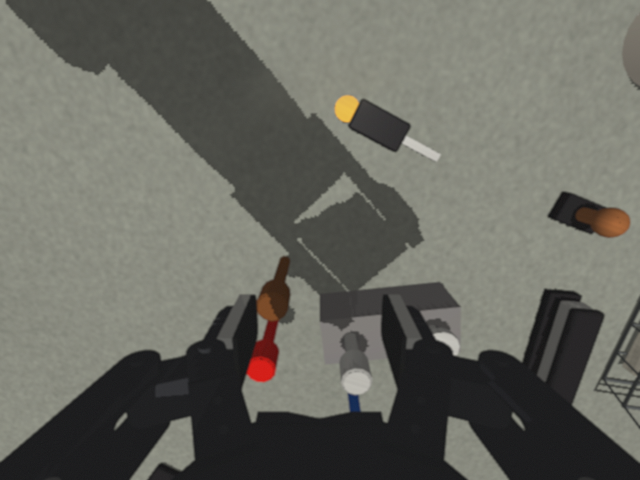

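The wrist view shows the steel knob top at about (356,381) against a predicted (353.5,386). The arm had not yet arrived, so I'll finish the approach.

>>> move_arm:
  rows:
    - [[14, 60, 2, 0, 0.3], [28, 112, 2, 0, 0.3], [28, 112, 2, 0, 0.3], [28, 112, 2, 0, 0.3]]

```text
time_s: 2.2
eef_pos: [484.5, -299.2, 219.6]
ee_rot: [0.001, 0.997, 0.083, -0.0]
force: [0.1, -0.3, -0.0]
grip_width: 0.652
```

```bash
python3 - <<'E'
from h import *
import pickle
w=cap('wrist'); im=w['color']
u,v=map(int,proj(w,[485,-302,122])); print(u,v)
hsv=cv2.cvtColor(im,cv2.COLOR_BGR2HSV)
m=((hsv[...,2]>150)&(hsv[...,1]<40)).astype('uint8')
n,l,st,ce=cv2.connectedComponentsWithStats(m)
for i in range(1,n):
    if st[i,4]>80 and np.hypot(*(ce[i]-[u,v]))<120: print(st[i],ce[i].round(1),onz(w,*ce[i],122).round(1))
cv2.imwrite('pics/w2.png',im[200:480,150:500])
go([485,-302,97],10)
E
```

```text
319 250
[419 202  25  31 342] [433.7 214.8] [ 558.2 -263.2  122. ]
t 2.25 pos [ 484.5 -298.8  220. ] yaw 9.6 F [-0.4 -0.  -0.4] w 0.651 -> shift [  0.    2.9 123. ] roll -0.07
```

View pics/w2.png

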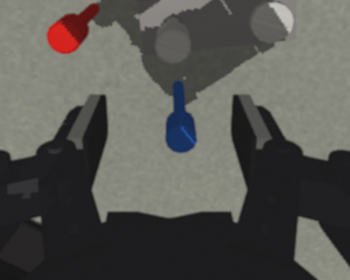

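```bash
python3 - <<'E'
from h import *
import pickle
w0=pickle.load(open('w1.pkl','rb')); print(onz(w0,356,380,122))
w=cap('wrist'); im=cv2.cvtColor(w['color'],cv2.COLOR_BGR2GRAY)
r=cv2.medianBlur(im,3)
for th in (85,95,105):
    m=(r>th).astype('uint8'); n,l,st,ce=cv2.connectedComponentsWithStats(m[215:270,295:352])
    i=l[26,28]; print(th,st[i],ce[i]+[295,215])
print(im[241,295:352:3],onz(w,323,241,122))
E
```

```text
[ 485.85192837 -295.9635643   122.        ]
85 [ 11  15  34  33 878] [322.33940774 245.70728929]
95 [   0    0   57   55 2893] [324.57932942 243.79917041]
105 [   0    0   57   55 2910] [324.46563574 243.68831615]
[65 66 66 68 89 93 94 92 93 92 93 94 93 93 91 74 66 65 65] [ 486.6477849  -294.08714799  122.        ]
```

>>> move_arm:
  rows:
    - [[2, 0, 50, 0, 0.3], [2, 0, 90, 0, 0.3], [2, 0, 115, 0, 0.3], [2, 0, 123, 0, 0.3], [2, 0, 123, 0, 0.3], [2, 0, 123, 0, -1], [2, 0, 123, 0, -1], [2, 0, 123, 0, -1], [2, 0, 123, 0, -1], [2, 0, 123, 0, -1]]
  squeeze: 40

```text
time_s: 3.55
eef_pos: [487.0, -299.2, 98.5]
ee_rot: [0.002, 0.996, 0.084, 0.001]
force: [-0.6, 0.6, 6.7]
grip_width: 0.288
```

>>> move_arm:
  rows:
    - [[0, 0, -5, 0, -1], [0, 0, -20, 0, -1], [0, 0, -45, 0, -1], [0, 0, -80, 0, -1], [0, 0, -120, 0, -1], [0, 0, -140, 0, -1], [0, 0, -140, 0, -1]]

```text
time_s: 4.42
eef_pos: [487.1, -298.8, 240.4]
ee_rot: [0.004, 0.996, 0.084, 0.002]
force: [-0.0, -0.3, -2.2]
grip_width: 0.287
```

```bash
python3 - <<'E'
from h import *
go([549,151.3,240],7.8)
c=cap('scene'); cv2.imwrite('pics/s2.png',cv2.resize(c['color'][150:400,50:450],(800,500)))
E
```

```text
t 4.42 pos [ 487.1 -298.8  240.4] yaw 9.6 F [-0.  -0.3 -2.2] w 0.287 -> shift [ 136.2 -433.4   -2.4] roll 0.3
```

View pics/s2.png

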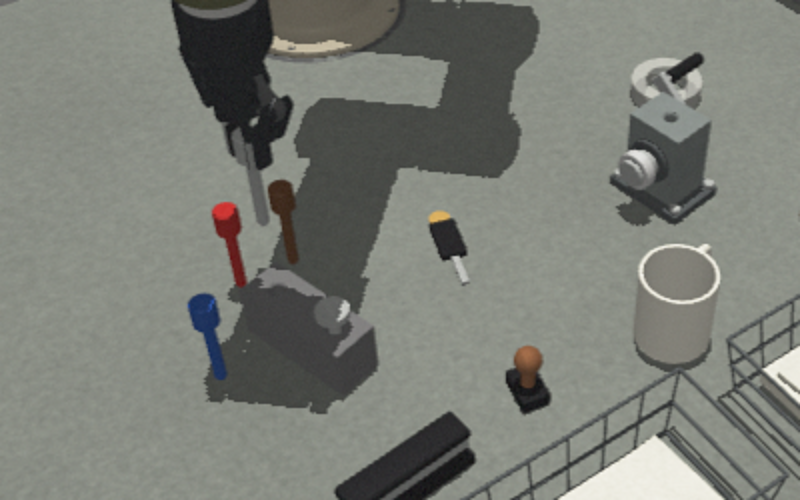

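The scene view shows the steel pin hanging upright in the gripper. The stand, spare pin and decoys are undisturbed. Next I'll carry it over the winder.

>>> move_arm:
  rows:
    - [[16, -50, 0, 0, -1], [32, -105, 0, 0, -1], [50, -160, 0, 0, -1], [68, -215, 0, 0.3, -1], [85, -270, 0, 0.3, -1], [102, -325, 0, 0.3, -1], [120, -380, 0, 0.3, -1], [130, -415, 0, 0.3, -1], [136, -433, 0, 0.3, -1], [136, -433, 0, 0.3, -1], [136, -433, 0, 0.3, -1], [136, -433, 0, 0.3, -1]]

```text
time_s: 5.98
eef_pos: [548.6, 149.9, 236.7]
ee_rot: [0.003, 0.998, 0.067, 0.001]
force: [-0.8, -0.7, -1.1]
grip_width: 0.289
```

>>> move_arm:
  rows:
    - [[0, 0, 0, 0, -1], [0, 0, 0, 0, -1]]

```text
time_s: 6.22
eef_pos: [548.6, 149.5, 236.8]
ee_rot: [0.003, 0.998, 0.067, 0.001]
force: [-0.8, -1.1, -0.9]
grip_width: 0.292
```

```bash
python3 - <<'E'
from h import *
import pickle
go([549,151.3,240],7.8)
c=cap('wrist'); pickle.dump(c,open('w3.pkl','wb')); s=sense()
p=s['eef_pos']; print('nose pred',proj(c,p-[0,0,88.5]),'hole pred',proj(c,[549,151.3,108]),'below',proj(c,[p[0],p[1],108]))
cv2.imwrite('pics/w3.png',cv2.resize(c['color'][130:430,170:470],(600,600),interpolation=cv2.INTER_CUBIC))
E
```

```text
t 6.22 pos [548.6 149.5 236.8] yaw 7.7 F [-0.8 -1.1 -0.9] w 0.292 -> shift [ 0.6 -1.7 -3.2] roll -0.02
nose pred (np.float64(318.62061536451847), np.float64(250.6126170801764)) hole pred (np.float64(319.33854101859487), np.float64(232.21470975428898)) below (np.float64(318.59520472158505), np.float64(234.1426692129832))
```

View pics/w3.png

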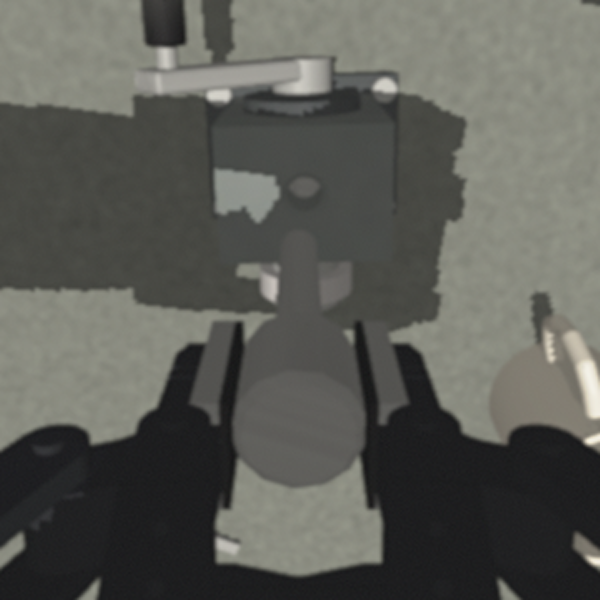

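```bash
python3 - <<'E'
from h import *
import pickle
c=pickle.load(open('w3.pkl','rb')); s=sense(); T=rot(s['ee_rot'])
p=s['eef_pos']; h=onz(c,322.3,225.5,108); n=onz(c,319.5,248.5,p[2]-88.5)
print(h,n,'tool shift',T.T@(h-n))
g=cv2.createCLAHE(4,(4,4)).apply(cv2.cvtColor(c['color'],cv2.COLOR_BGR2GRAY))
cv2.imwrite('pics/w3z.png',cv2.resize(g[205:265,290:350],(600,600),interpolation=cv2.INTER_CUBIC))
E
```

```text
[550.57479957 157.03936268 108.        ] [549.01893674 151.23209658 148.28716676] tool shift [ 2.26216047 -5.76353214 40.25996996]
```

View pics/w3z.png

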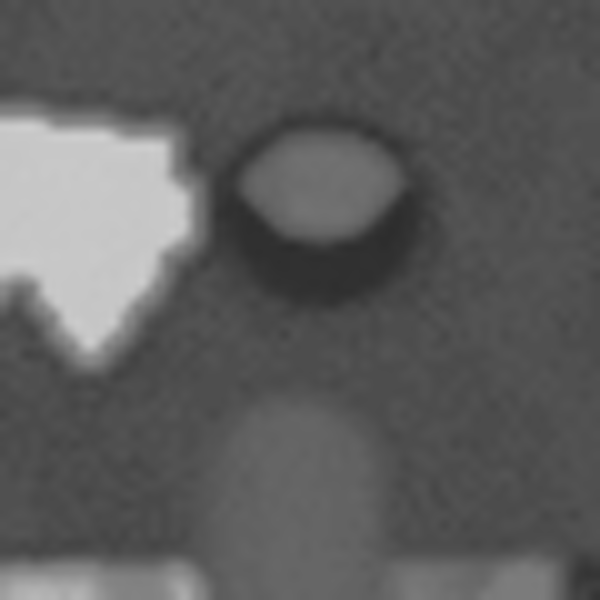

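>>> move_arm:
  rows:
    - [[1, -3, 0, 0, -1], [2, -6, 10, 0, -1], [2, -6, 25, 0, -1], [2, -6, 34, 0, -1], [2, -6, 39, 0, -1], [2, -6, 43, 0, -1], [2, -6, 46, 0, -1], [2, -6, 46, 0, -1]]

```text
time_s: 7.28
eef_pos: [549.9, 155.6, 190.7]
ee_rot: [0.003, 0.998, 0.067, 0.001]
force: [1.1, 0.7, 0.2]
grip_width: 0.29
```

>>> move_arm:
  rows:
    - [[0.5, -0.5, 3, 0, -1], [0.5, -0.5, 6, 0, -1], [0.5, -0.5, 9, 0, -1], [0.5, -0.5, 12, 0, -1], [0.5, -0.5, 12, 0, -1]]

```text
time_s: 7.9
eef_pos: [550.3, 156.1, 178.4]
ee_rot: [0.003, 0.998, 0.067, 0.001]
force: [0.7, 0.3, 0.1]
grip_width: 0.289
```

>>> move_arm:
  rows:
    - [[0, 0, 3, 0, -1], [0, 0, 6, 0, -1], [0, 0, 6, 0, -1], [0, 0, 6, 0, -0.2], [0, 0, 6, 0, 0], [0, 0, 6, 0, 0.2], [0, 0, 6, 0, 0.3], [0, 0, 6, 0, 0.3]]

```text
time_s: 8.9
eef_pos: [550.3, 156.1, 172.4]
ee_rot: [0.003, 0.998, 0.067, 0.001]
force: [-0.3, 0.1, -0.1]
grip_width: 0.653
```

>>> move_arm:
  rows:
    - [[0, 0, -15, 0, 0.3], [0, 0, -40, 0, 0.3], [0, 0, -75, 0, 0.3], [0, 0, -75, 0, 0.3], [0, 0, -75, 0, 0.3]]

```text
time_s: 9.52
eef_pos: [549.9, 156.4, 247.3]
ee_rot: [0.003, 0.998, 0.067, 0.0]
force: [0.5, 0.7, -0.2]
grip_width: 0.648
```

```bash
python3 - <<'E'
from h import *
import pickle
go([550.4,156.5,250],7.8)
c=cap('wrist'); pickle.dump(c,open('w4.pkl','wb')); s=cap('scene'); pickle.dump(s,open('s4.pkl','wb'))
# knob top at 194
print('knob pred',proj(c,[550.4,156.5,194]),'scene knob',proj(s,[550.4,156.5,180]),proj(s,[550.4,156.5,132]))
a=cv2.resize(s['color'][120:270,310:460],(400,400)); b=cv2.resize(c['color'][0:400,100:500],(400,400))
cv2.imwrite('pics/v4.png',np.hstack([a,b]))
E
```

```text
t 9.53 pos [549.9 156.4 247.3] yaw 7.7 F [ 0.5  0.7 -0.2] w 0.648 -> shift [ 0.5  0.  -2.7] roll -0.02
knob pred (np.float64(319.50023404120486), np.float64(270.35184482155637)) scene knob (np.float64(387.83967767558386), np.float64(181.78471502375564)) (np.float64(385.8488504172054), np.float64(199.40209066798045))
```

View pics/v4.png

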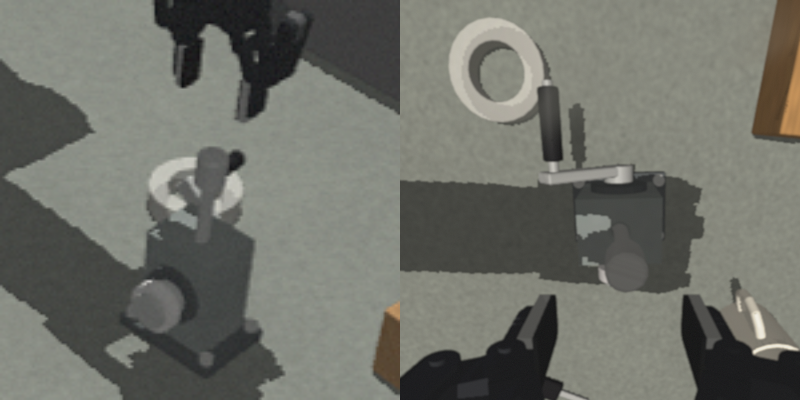

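The locking pin stands in the winder hole. In the wrist view the handle runs from (248,87) to (252,158). Next I'll work out where the straddle over the crank handle should be.

```bash
cat >> h.py <<'E'
Y=np.radians(7.8); ex=np.array([np.cos(Y),np.sin(Y),0]); ey=np.array([-np.sin(Y),np.cos(Y),0])
H=np.array([550.6,156.7,0])
def arc(phi,off=0,yp=90,dz=-10): # phi>0 to +x; TCP point
    f=np.radians(phi); return H+yp*ey+(65*np.sin(f)+off)*ex+[0,0,62+65*np.cos(f)+dz]
E
python3 - <<'E'
from h import *
import pickle
c=pickle.load(open('w4.pkl','rb')); t=pickle.load(open('c1.pkl','rb'))['top']
for ph in range(-60,-38,4):
    print(ph,[np.round(proj(c,arc(ph,0,y,0))) for y in (58,112)],[np.round(proj(t,arc(ph,0,y,0))) for y in (58,112)])
go(arc(-50,0,90,90),7.8)
go(arc(-50),7.8)
E
```

```text
-60 [array([250., 157.]), array([245.,  84.])] [array([228., 265.]), array([206., 268.])]
-56 [array([252., 157.]), array([247.,  83.])] [array([227., 264.]), array([205., 267.])]
-52 [array([254., 158.]), array([250.,  83.])] [array([227., 263.]), array([205., 266.])]
-48 [array([257., 158.]), array([253.,  82.])] [array([227., 262.]), array([204., 264.])]
-44 [array([261., 158.]), array([257.,  81.])] [array([226., 260.]), array([204., 263.])]
-40 [array([264., 158.]), array([261.,  81.])] [array([226., 258.]), array([203., 261.])]
t 9.62 pos [549.8 156.4 246.7] yaw 7.7 F [0.1 0.1 0.2] w 0.648 -> shift [-49.1 -90.4  52.5] roll -0.02
t 9.62 pos [549.8 156.4 246.7] yaw 7.7 F [0.1 0.1 0.2] w 0.648 -> shift [-49.  -90.9 152.5] roll -0.02
```

>>> move_arm:
  rows:
    - [[-26, -45, 0, 0, 0.1], [-52, -91, 0, 0, 0], [-52, -91, 20, 0, 0], [-52, -91, 60, 0, 0], [-52, -91, 100, 0, 0], [-52, -91, 135, 0, 0], [-52, -91, 156, 0, 0], [-52, -91, 156, 0, 0], [-52, -91, 156, 0, -0.25], [-52, -91, 156, 0, -0.25], [-52, -91, 156, 0, -0.25]]

```text
time_s: 11.0
eef_pos: [486.4, 238.9, 90.9]
ee_rot: [0.003, 0.998, 0.067, 0.0]
force: [-0.3, -0.0, 0.1]
grip_width: 0.373
```

```bash
python3 - <<'E'
from h import *
import pickle
go(arc(-55),7.8)
s=cap('scene'); c=cap('wrist')
a=cv2.resize(s['color'][120:270,310:460],(400,400)); b=cv2.resize(c['color'][60:460,100:500],(400,400))
cv2.imwrite('pics/v5.png',np.hstack([a,b]))
p0=sense()['eef_pos']; T=rot(sense()['ee_rot'])
for ph in (-50,-40,-30,-20,-10,0,10,20,30,40,50): print(ph,(T.T@(arc(ph)-arc(-55))).round(1))
E
```

```text
t 11.0 pos [486.4 238.9  90.9] yaw 7.7 F [-0.3 -0.   0.1] w 0.373 -> shift [-0.7  0.2  1.6] roll -0.02
-50 [ 3.5  0.  -4.5]
-40 [ 11.5   0.  -12.5]
-30 [ 20.7   0.1 -19. ]
-20 [ 31.    0.1 -23.8]
-10 [ 42.    0.1 -26.7]
0 [ 53.2   0.  -27.7]
10 [ 64.5   0.  -26.7]
20 [ 75.5  -0.  -23.8]
30 [ 85.7  -0.1 -19. ]
40 [ 95.   -0.1 -12.5]
50 [103.   -0.2  -4.5]
```

View pics/v5.png

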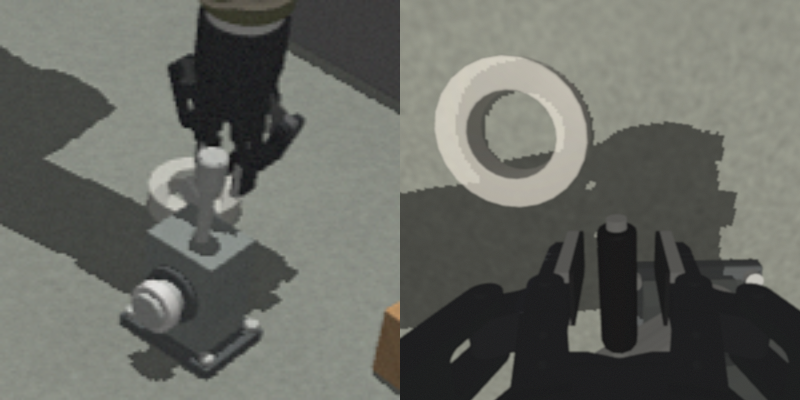

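The pin is upright in sunlight and the handle is centred between the jaws. I'll push the crank up to short of the window.

>>> move_arm:
  rows:
    - [[4, 0, 0, 0, -0.25], [8, 0, -1, 0, -0.25], [11, 0, -4, 0, -0.25], [15, 0, -8, 0, -0.25], [19, 0, -12, 0, -0.25], [24, 0, -16, 0, -0.25], [28.5, 0, -19, 0, -0.25], [33, 0, -21.5, 0, -0.25], [38, 0, -23.5, 0, -0.25], [38, 0, -23.5, 0, -0.25]]

```text
time_s: 12.35
eef_pos: [524.7, 243.9, 114.3]
ee_rot: [0.003, 0.998, 0.067, 0.001]
force: [0.2, -0.6, 0.3]
grip_width: 0.375
```

```bash
cat >> h.py <<'E'
def look(tag):
    s=cap('scene'); im=s['color']; cv2.imwrite(f'pics/k_{tag}.png',im)
    st=sense(); d=st['eef_pos']-H; x=d@ex-7.9
    # knob brightness: mean patch where knob stands while high / where knob is after the fall
    g=cv2.cvtColor(im,cv2.COLOR_BGR2GRAY).astype(float)
    r=cv2.absdiff(im,cv2.imread('pics/k_ref.png')).max(2) if tag!='ref' else im[...,0]*0
    print('t',round(st['time_s'],2),'x',x.round(1),'phi',np.degrees(np.arcsin(np.clip(x/65,-1,1))).round(1),'z',st['eef_pos'][2].round(1),'F',st['force'].round(1),'up patch',g[172:190,384:394].mean().round(1),'mid',g[188:204,382:388].mean().round(1),'diff up',r[172:190,380:396].mean().round(1))
E
python3 - <<'E'
from h import *
look('ref')
E
```

```text
t 12.4 x -21.9 phi -19.7 z 114.3 F [0.5 0.6 0.1] up patch 128.2 mid 93.8 diff up 0.0
```

>>> move_arm:
  rows:
    - [[3, 0, -1, 0, -0.25], [6, 0, -1, 0, -0.25], [8, 0, -1.5, 0, -0.25]]

```text
time_s: 12.78
eef_pos: [532.6, 245.0, 115.7]
ee_rot: [0.003, 0.998, 0.067, 0.001]
force: [-2.7, 0.7, -1.1]
grip_width: 0.378
```

>>> move_arm:
  rows:
    - [[2, 0, -0.2, 0, -0.25], [4, 0, -0.5, 0, -0.25], [5, 0, -0.8, 0, -0.25]]

```text
time_s: 13.15
eef_pos: [537.6, 245.7, 116.4]
ee_rot: [0.003, 0.998, 0.067, 0.001]
force: [-2.9, 1.8, 0.1]
grip_width: 0.372
```

```bash
python3 - <<'E'
from h import *
look('a')
E
```

```text
t 13.2 x -8.6 phi -7.6 z 116.4 F [-1.9  0.9 -0.2] up patch 128.9 mid 93.1 diff up 11.9
```

>>> move_arm:
  rows:
    - [[2, 0, -0.2, 0, -0.25], [4, 0, -0.4, 0, -0.25], [5, 0, -0.5, 0, -0.25]]

```text
time_s: 13.58
eef_pos: [542.8, 246.3, 117.0]
ee_rot: [0.003, 0.998, 0.067, 0.001]
force: [-2.5, 2.6, -0.1]
grip_width: 0.372
```

```bash
python3 - <<'E'
from h import *
look('b')
E
```

```text
t 13.62 x -3.4 phi -3.0 z 117.0 F [-2.2  1.9 -0.1] up patch 128.9 mid 92.7 diff up 14.8
```

>>> move_arm:
  rows:
    - [[2, 0, 0, 0, -0.25], [4, 0, 0, 0, -0.25], [5, 0, 0, 0, -0.25]]

```text
time_s: 14.0
eef_pos: [548.0, 247.0, 117.0]
ee_rot: [0.003, 0.998, 0.067, 0.001]
force: [-2.2, 1.4, 0.1]
grip_width: 0.374
```

```bash
python3 - <<'E'
from h import *
look('c')
E
```

```text
t 14.05 x 1.8 phi 1.6 z 117.0 F [-2.3  1.6  0.2] up patch 126.3 mid 92.9 diff up 18.9
```

>>> move_arm:
  rows:
    - [[2, 0, 0.1, 0, -0.25], [4, 0, 0.3, 0, -0.25], [5, 0, 0.5, 0, -0.25]]

```text
time_s: 14.42
eef_pos: [553.2, 247.6, 116.5]
ee_rot: [0.003, 0.998, 0.067, 0.001]
force: [-2.3, 1.8, 0.6]
grip_width: 0.376
```

```bash
python3 - <<'E'
from h import *
look('d')
E
```

```text
t 14.47 x 7.0 phi 6.2 z 116.5 F [-1.9  1.5  0.6] up patch 145.3 mid 123.4 diff up 37.9
```

```bash
python3 - <<'E'
import cv2,numpy as np
cv2.imwrite('pics/v6.png',np.hstack([cv2.resize(cv2.imread(f'pics/k_{t}.png')[120:270,310:460],(400,400)) for t in 'cd']))
E
```

```text
(no output)
```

View pics/v6.png

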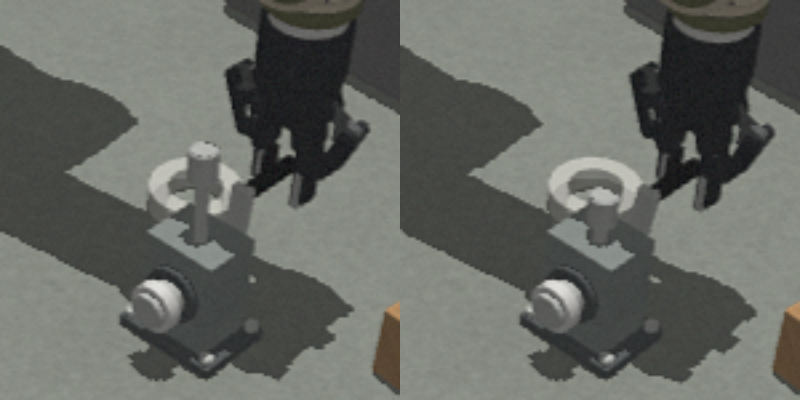

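The pin's knob has dropped in the right-hand frame, and the force is just drag. I'll centre the jaws off the handle, rise, and move over the knob with the fingers shut.

>>> move_arm:
  rows:
    - [[-4, 0, 0, 0, -0.25], [-8, 0, 0, 0, -0.25], [-8, 0, -20, 0, -0.25], [-8, 0, -55, 0, -0.25], [-8, 0, -85, 0, -0.25], [-15, 45, -85, 0, -1], [-15, 90, -85, 0, -1], [-15, 90, -85, 0, -1], [-15, 90, -85, 0, -1], [-15, 90, -60, 0, -1], [-15, 90, -55, 0, -1], [-15, 90, -55, 0, -1]]

```text
time_s: 15.98
eef_pos: [550.2, 157.3, 172.1]
ee_rot: [0.003, 0.998, 0.067, 0.001]
force: [0.4, 0.0, 1.2]
grip_width: -0.001
```

```bash
python3 - <<'E'
from h import *
go([550.6,156.7,156],7.8)
E
```

```text
t 15.97 pos [550.2 157.3 172.1] yaw 7.7 F [0.4 0.  1.2] w -0.001 -> shift [ 0.3  0.6 16.1] roll -0.01
```

>>> move_arm:
  rows:
    - [[0, 0, 6, 0, -1], [0, 0, 12, 0, -1], [0, 0, 14, 0, -1], [0, 0, 16, 0, -1], [0, 0, 17, 0, -1]]

```text
time_s: 16.6
eef_pos: [550.9, 157.2, 156.5]
ee_rot: [0.003, 0.998, 0.067, 0.002]
force: [-0.4, -0.7, 8.4]
grip_width: 0.0
```

>>> move_arm:
  rows:
    - [[0, 0, 1, 0, -1], [0, 0, 2, 0, -1], [0, 0, 3, 0, -1]]

```text
time_s: 16.98
eef_pos: [551.6, 157.1, 155.1]
ee_rot: [0.003, 0.998, 0.067, 0.004]
force: [-2.3, -0.4, 9.9]
grip_width: -0.001
```

>>> move_arm:
  rows:
    - [[-0.5, 0, 2, 0, -1], [-0.5, 0, 3, 0, -1], [-0.5, 0, 4, 0, -1]]

```text
time_s: 17.35
eef_pos: [551.8, 157.1, 153.0]
ee_rot: [0.003, 0.998, 0.067, 0.005]
force: [-2.2, 0.2, 11.6]
grip_width: -0.0
```

>>> move_arm:
  rows:
    - [[-0.5, 0, 2, 0, -1], [-0.5, 0, 3, 0, -1], [-0.5, 0, 4, 0, -1]]

```text
time_s: 17.73
eef_pos: [552.1, 157.0, 150.9]
ee_rot: [0.003, 0.998, 0.067, 0.007]
force: [-2.9, -0.0, 12.3]
grip_width: 0.002
```

>>> move_arm:
  rows:
    - [[-1, 0, 2, 0, -1], [-1, 0, 3, 0, -1], [-1, 0, 4, 0, -1], [-1, 0, 5, 0, -1]]

```text
time_s: 18.23
eef_pos: [551.9, 156.8, 147.7]
ee_rot: [0.003, 0.998, 0.067, 0.008]
force: [-2.5, 0.7, 11.5]
grip_width: -0.0
```

>>> move_arm:
  rows:
    - [[-1, 0, 2, 0, -1], [-1, 0, 3, 0, -1], [-1, 0, 4, 0, -1], [-1, 0, 5, 0, -1]]

```text
time_s: 18.73
eef_pos: [551.8, 156.7, 144.5]
ee_rot: [0.003, 0.998, 0.067, 0.01]
force: [-2.8, 0.1, 11.9]
grip_width: 0.002
```

>>> move_arm:
  rows:
    - [[-0.5, 0, 1.5, 0, -1], [-0.5, 0, 2.5, 0, -1], [-0.5, 0, 3, 0, -1]]

```text
time_s: 19.1
eef_pos: [552.1, 156.7, 144.1]
ee_rot: [0.003, 0.998, 0.068, 0.012]
force: [-6.0, -1.5, 19.5]
grip_width: -0.0
```

>>> move_arm:
  rows:
    - [[0, 0, 2, 0, -1], [0, 0, 3, 0, -1], [0, 0, 3, 0, -1]]

```text
time_s: 19.48
eef_pos: [552.9, 156.6, 144.1]
ee_rot: [0.004, 0.998, 0.068, 0.013]
force: [-6.7, -2.2, 20.2]
grip_width: -0.004
```

The motion has stopped at 144.1 mm with the force up to 20 N, so the knob is on the box. I'll retreat and check.

>>> move_arm:
  rows:
    - [[0, 0, -5, 0, -1], [0, 0, -30, 0, -1], [0, 0, -80, 0, -1], [0, 60, -120, 0, -1], [0, 110, -120, 0, -1], [0, 160, -120, 0, -1], [0, 160, -120, 0, -1], [0, 160, -120, 0, -1]]

```text
time_s: 20.48
eef_pos: [571.1, -1.0, 265.4]
ee_rot: [0.003, 0.998, 0.068, 0.013]
force: [0.3, 0.1, -0.1]
grip_width: 0.004
```

```bash
python3 - <<'E'
from h import *
s=cap('scene'); w=cap('top'); im=s['color']
print(sense()['time_s'],sense()['eef_pos'],sense()['force'].round(1))
print('knob base/top expected',proj(s,H+[0,0,108]),proj(s,H+[0,0,136]))
cv2.imwrite('pics/v7.png',np.hstack([cv2.resize(im[140:260,320:440],(480,480)),cv2.resize(w['color'][140:320,200:480][:, :],(320,206)) if 0 else cv2.copyMakeBorder(cv2.resize(w['color'][140:320,180:500],(320,180)),0,300,0,0,0)]))
E
```

```text
20.575 [ 5.71127707e+02 -2.33390404e-01  2.65493387e+02] [-0.3  0.2 -0.1]
knob base/top expected (np.float64(385.0180539609614), np.float64(207.90055163523226)) (np.float64(386.14079317522123), np.float64(197.9817890049307))
```

View pics/v7.png

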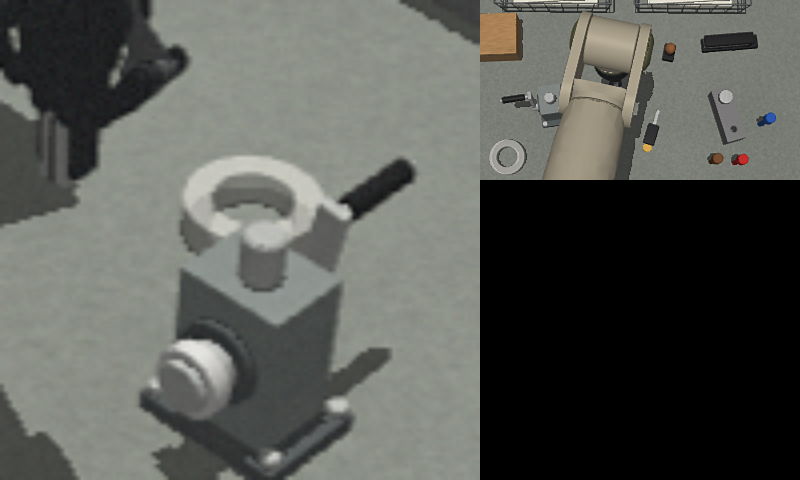

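The knob sits flush on the box, at about (264,285) in the crop. The spare pin and the other things are in place, and the arm touches nothing.

```bash
python3 -c "
from rig import ctrl
print(ctrl.finish_job())"
```

```text
the job is handed in; nothing more can be done
None
```

The winder is locked and the job is handed in at about 20.6 s of the 72 s allowed. I moved the steel locking pin from the stand to the winder hole and let it rest there on the shaft. I then pushed the crank away from the robot in small steps, at about 2–3 N. The pin dropped with the crank about 2–6° past upright, and I backed off the handle straight away.

I pushed the knob down at 10–12 N until it stopped with the tool at 144.1 mm (144 expected). The force then rose to about 20 N, a little over the 10–15 N the latch was said to need.

**Last checks:** the final picture shows the knob flush on the box. The arm is clear of everything and the wrist force reads about 0. The spare pin and the other things I could see are where they were; the arm hid the mug in the last overhead view, so I did not check it again. No check failed. The wrist camera placed both the knob and the hole about 4–6 mm from where the overhead camera did; I used the wrist values.

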